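# Stack the empty tote on the blade tote

## Task

Pick up the empty long tote, turn it end for end relative to the tote that holds the jigsaw blades, and set it down on top of that one so that its feet rest on the rim and it stacks level instead of nesting inside. Do not let it drop from above, and leave the blade tote and the short empty tote where they stand.

Things in the scene. Friction and masses are not known exactly. Their poses are not given: they have to be found in the camera images.
- tote_center (a point): The tote to move: empty grey stack-nest tote, open on top, 150 long (x), 62 wide (y), 64 mm high, walls 3 mm, about 0.14 kg. From 24 mm up its long outer walls are plain, upright and 62 mm apart: pinch it across these from above. Below is a narrower tub, 108 x 36. Point: on its middle axis, 42 mm above its underside, 22 below the rim. x points to its front end, z up.
- tote_front (a point): Outer face of that tote's front end, 75 mm along x from tote_center, same height and axes. The front has one 30 mm notch in mid end wall and one foot (22 wide) below it; the back has a notch in each corner (13 wide, wall between) and a foot below each. Notches run from the rim down 32 mm. Feet reach out to the full 150 length, undersides 8 mm above the tote's.
- base_center (a point): Loose tote of the same shape and size, about 0.6 kg, a flat black cassette of steel blades inside. Point: its centre, 32 mm up; x to its front (one middle notch). Facing opposite (x axes opposed), a tote on it stands with its feet on 10 mm deep end ledges at rim height: underside 56 mm above this one's, tote_center 66 above this point, 10 mm play all round. Facing alike it nests, only 40 mm up.
- short_center (a point): Bystander, not to be moved: an empty tote of the same style but only 110 mm long (62 wide, 64 high). Point: on its middle axis, 42 mm above its underside; x to its front.
There are look-alikes about, which are no part of the job. Leave any blue look-alike of the part that bears tote_center alone. Leave any orange look-alike of the part that bears base_center alone.

How it is judged:
At the end, for the whole second after the job is handed in: The long empty tote rests, released, on the blade tote: facing the opposite way within 14 degrees, centred within 15 mm along and across, its underside 48 to 64 mm above the other's (stacked, not nested), both level within 4.5 degrees and the blade tote on the bench (x of tote_center in the frame of base_center between -0.015 and 0.015 m and y of tote_center in the frame of base_center between -0.015 and 0.015 m and z of tote_center in the frame of base_center between 0.058 and 0.074 m and x of tote_front in the frame of base_center below -0.05 m and angle between the x axis of tote_center and the x axis of base_center, either way round below 0.25 rad and angle between each of tote_center, base_center's own z axis and vertical below 0.08 rad and height (world z) of base_center below 0.04 m and linear speed of tote below 0.02 m/s and contact force between tote and the fingers below 0.1 N); the robot touches nothing.
It fails at once if the blade tote is shoved more than 30 mm (distance of base_center from where it was at the start of the episode above 0.03 m).
It fails at once if the short tote is moved more than 30 mm (distance of short_center from where it was at the start of the episode above 0.03 m).
It fails at once if the tote is let go more than 30 mm above its stacked place (z of tote_center in the frame of base_center above 0.096 m and horizontal distance between tote_center and base_center below 0.1 m and contact force between tote and the fingers below 0.05 N).
It also fails if it takes over 38 s, if anything falls off the work surface, if the arm or the gripper's body presses on something with over 40 N, if the wrist force passes 120 N, or if a joint passes its speed limit or range.

## Robot

A 7-joint arm with a two-finger parallel gripper is mounted at the origin on the work surface. World frame = base frame: x ahead of the robot, y to its left, z up, the work surface at z = 0. Lengths are in m, angles in rad, forces in N, time in s.
With the tool pointing down it reaches from about 0.425 to 0.875 m from the base axis. Payload 4.7 kg.
Tool frame: the origin (TCP) lies midway between the tips of the shut fingers; the grasp point (between the pads) lies 19 mm behind it; z points along the fingers, y is the direction in which the jaws open and shut (so a half turn about z gives the same grasp; the last joint's range is limited). The gripper opens to 87 mm and grips with 3 to 60 N. Pads are 19 mm wide; open, the fingers measure 117 mm over their backs; the gripper's body (75 mm by 190 mm) begins 51 mm behind the grasp point.
Start: joints at [-1.196, 0.321, -0.07, 1.45, 0.023, 1.371, -0.057], TCP at [0.229, 0.608, 0.223] pointing down, gripper open.
Joint ranges: [-2.86, 2.86], [-0.3, 2.09], [-1.38, 1.24], [0.06, 2.45], [-1.56, 4.7], [0.09, 2.05], [-2.69, 2.69]. Speed limits (rad/s): [2.57, 2.57, 3.14, 3.14, 3.14, 3.14, 3.14].

## Interface

Orientations are given as a rotation vector (axis times angle).
In Python, from bench import get_state, eyes, job gives the robot as it stands. The module is installed in compiled form; this text tells all that it offers.
- The arm moves only by the shell command python3 -m jog 'ROWS' [FORCE]. ROWS is JSON, a list that holds one entry, the list of rows, each a list of 5 numbers: the opening, from 0 (shut) to 1 (fully open), then the shift along the tool's x, y, z in units of 40 mm (1.0 is 40 mm), then the turn about the tool's z in units of 5 degrees (1.0 is 5 degrees). In form: [[[jaw, dx, dy, dz, turn], ...]]. A call has 1 to 10 rows; each row shifts and turns the commanded pose from where the row before left it, along the tool's axes as they then stand; what a row does not reach is not made up. A row lasts 1/8 s, in which the tool goes at most 62.5 mm and 10.7 degrees, less where a joint would pass 70% of its speed; a pose out of reach is approached as far as the arm can. A call is refused whole if a number of a shift passes 1 or a number of a turn 1, either way. A call with a gripper value outside its range is refused whole. The fingers move at their own pace and stop on an object; FORCE is the grip in N (left out, the last holds). Time passes only in rows, so rows that do not move let the fingers close. It gives the time, the measured TCP pose, the force and the opening at its end, in the units of the state.
- get_state(): the state, without advancing time (a new reading comes with each control period).
- eyes.get_image(name): name is "side" or "top"; returns (picture, depth): 420x560x3 uint8, red, green, blue; 420x560 float32, m along the optical axis (not along the pixel's ray), 0 where there is no reading.
- eyes.camera_params(name): a dict with "camera_matrix" (3x3 intrinsics, pixels), "pose" (4x4, takes a point from camera to world coordinates). Camera axes: x right, y down, z forward; pixel columns grow to the right and rows downward; lengths in m; the calibration is good to about 2 mm. A picture is of the moment at which its call begins. camera_params takes no time and is no camera call.
- job.close_job(): hands the job in, once; it reports no verdict.
The state is a dict: "time": time; "joint_positions": joint angles; "qd": joint speeds; "joint_torque": joint torques, N m; "position": TCP position; "tool_rot": TCP orientation; "ft_force": force on the tool from outside, world axes, zero at the start; "torque": the same for the moment, N m; "grip_width": opening from 0.0 (shut) to 1.0 (fully open).
Only numpy, scipy, OpenCV 4.12 (cv2) and the standard library are available. Lean on these libraries where they do the work, as an engineer would, in place of code of your own. Each camera call takes 0.05 s, during which the arm holds its last target. There are 200 camera calls.

## Working session

There is one attempt and no reset: what is moved stays moved. The work goes in short steps, Python scripts to look and compute and a shell command to move; the robot and the scene stay as the last step left them, time stands still between calls to the robot, and variables do not carry over. Pictures are saved under pics/ and viewed, about 8 in all and at most 12, crops included, and the job is handed in when it is done.

```bash
mkdir -p pics
cat > h.py <<'E'
import numpy as np, cv2
from bench import get_state, eyes, job
def cloud(name):
    im,d=eyes.get_image(name); p=eyes.camera_params(name); K=np.array(p["camera_matrix"]);T=np.array(p["pose"])
    v,u=np.mgrid[:420,:560]; P=np.stack([(u-K[0,2])*d/K[0,0],(v-K[1,2])*d/K[1,1],d],-1)@T[:3,:3].T+T[:3,3]
    P[d==0]=np.nan
    return im,P
def save(n,im): cv2.imwrite("pics/"+n,im[...,::-1])
E
python3 - <<'E'
from h import *
print(get_state())
for n in("top","side"):
    im,P=cloud(n); save(n+"1.png",im); print(n,eyes.camera_params(n)); np.savez("/tmp/"+n,im=im,P=P)
E
```

```text
{'time': 0.0, 'joint_positions': array([-1.19591439,  0.321836  , -0.07004263,  1.4516892 ,  0.02265431,
        1.3707857 , -0.0569017 ]), 'qd': array([-4.38661602e-04,  8.06687966e-05,  6.11979052e-04,  5.29564002e-04,
        7.61412703e-05,  1.25824232e-03,  1.16598324e-04]), 'joint_torque': array([ 6.39488599e-05, -4.91297007e+01, -4.04020138e-01, -3.12524164e+01,
       -6.38593454e-02,  4.38009342e-02,  1.76032217e-04]), 'position': array([0.22934741, 0.60759958, 0.22144563]), 'tool_rot': array([-5.63613098e-01, -3.09043421e+00,  3.02231914e-03]), 'ft_force': array([ 0.27214243, -0.3232452 ,  0.1722965 ]), 'torque': array([-0.04318017, -0.02607691,  0.05574239]), 'grip_width': 1.0035512822510684}
top {'camera_matrix': array([[540.14001893,   0.        , 275.39256847],
       [  0.        , 540.14001893, 208.49674609],
       [  0.        ,   0.        ,   1.        ]]), 'pose': array([[ 0.06649827, -0.97542258,  0.21006851,  0.18004692],
       [-0.99778299, -0.06444568,  0.01660923,  0.12332707],
       [-0.00266301, -0.21070727, -0.97754558,  1.50945018],
       [ 0.        ,  0.        ,  0.        ,  1.        ]])}
side {'camera_matrix': array([[476.66064732,   0.        , 282.56220176],
       [  0.        , 476.66064732, 208.18095892],
       [  0.        ,   0.        ,   1.        ]]), 'pose': array([[ 0.83698091, -0.36971408,  0.40345317,  0.00217208],
       [-0.5472025 , -0.57310658,  0.61001497, -0.59515915],
       [ 0.00569055, -0.73134147, -0.68198774,  0.89459043],
       [ 0.        ,  0.        ,  0.        ,  1.        ]])}
```

View pics/top1.png

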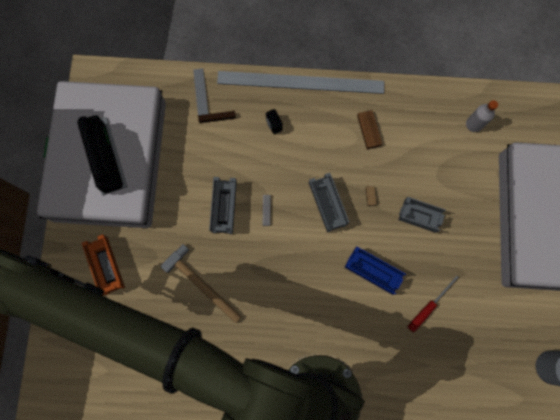

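View pics/side1.png

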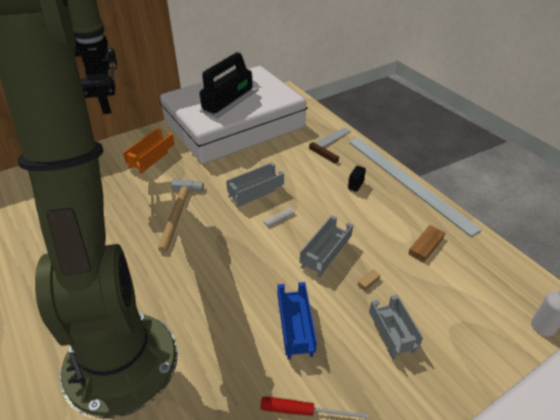

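Grey totes in the top view: A at (223,206), which has something dark inside; B at (328,203), long and empty; C at (422,214), which looks shorter. The blue one at (375,270) and the orange one at (103,265) are look-alikes. I'll measure all three and enlarge them to see the contents and the ends.

Run:
```python
from h import *
z=np.load("/tmp/top.npz");im,P=z["im"],z["P"]
Z=np.load("/tmp/side.npz");ims=Z["im"]
for n,(u,v) in dict(A=(223,206),B=(328,203),C=(422,214)).items():
    s=np.zeros((420,560),bool); s[v-40:v+40,u-40:u+40]=1
    if n=="B": s[:,362:]=0
    m=s&(P[...,2]>.05)&(P[...,2]<.08)
    k,l,st,_=cv2.connectedComponentsWithStats(cv2.dilate(m.astype('uint8'),np.ones((5,5))))
    i=1+np.argmax(st[1:,4]); m&=(l==i)
    q=P[m]; r=cv2.minAreaRect(q[:,:2].astype('f4')*1000)
    s2=s&(P[...,2]>.003)&(P[...,2]<.08)
    print(n,m.sum(),"rim z",np.median(q[:,2]),r, "r",np.hypot(*r[0]))
    b=cv2.boxPoints(r); print(b.round(0).tolist())
t=cv2.resize(im[165:245,195:455],None,fx=3,fy=3,interpolation=2)
s=cv2.resize(ims[160:360,220:430],None,fx=1.7,fy=1.7,interpolation=2)
o=np.zeros((t.shape[0]+s.shape[0],800,3),'uint8');o[:t.shape[0],:t.shape[1]]=t;o[t.shape[0]:,:s.shape[1]]=s
o=np.clip(o.astype(float)*1.5,0,255).astype('uint8')
save("crop1.png",o)
```

```text
A 155 rim z 0.06015007686314022 ((495.33941650390625, 308.3680419921875), (152.93360900878906, 44.31535720825195), 4.43487024307251) r 583.482636300795
[[417.0, 325.0], [421.0, 280.0], [573.0, 292.0], [570.0, 336.0]]
B 276 rim z 0.06052575031980201 ((523.8040771484375, 2.81494140625), (150.59169006347656, 64.1568603515625), 23.51609992980957) r 523.8116408905465
[[442.0, 2.0], [468.0, -57.0], [606.0, 3.0], [580.0, 62.0]]
C 268 rim z 0.06010902257401751 ((504.62042236328125, -256.07696533203125), (111.63955688476562, 65.57606506347656), 73.50601959228516) r 565.8773567123523
[[457.0, -300.0], [520.0, -319.0], [552.0, -212.0], [489.0, -193.0]]
```

View pics/crop1.png

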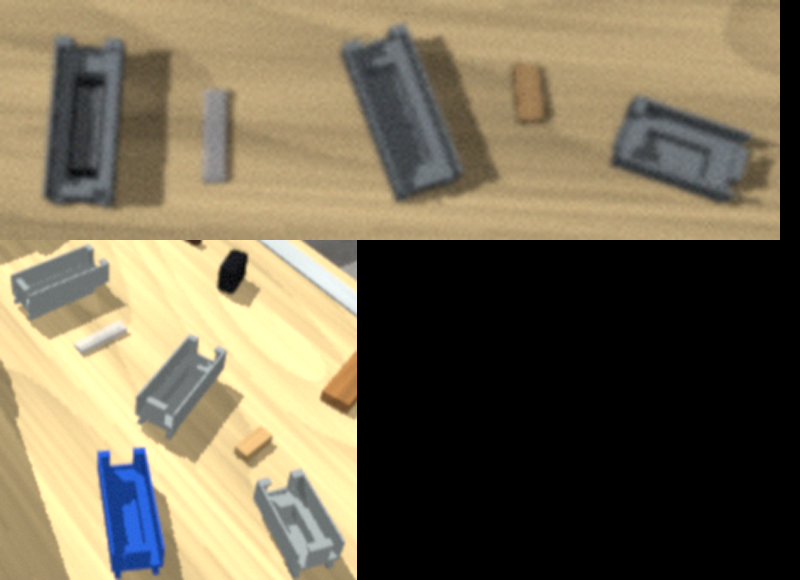

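Run:
```python
from h import *
P=[];C=[]
for n in("top","side"):
    z=np.load(f"/tmp/{n}.npz"); P.append(z["P"].reshape(-1,3)); C.append(z["im"].reshape(-1,3))
for n,cx,cy,a in(("A",.495,.308,4.4),("B",.5238,.0028,23.5)):
  a=np.radians(a); ex=np.array([np.cos(a),np.sin(a)]);ey=np.array([-ex[1],ex[0]])
  for k in(0,1):
    q=P[k]; d=q[:,:2]-[cx,cy]; X=d@ex*1000;Y=d@ey*1000
    r=(abs(X)<100)&(abs(Y)<60)&(q[:,2]>.05)&(q[:,2]<.075); 
    print(n,"top side".split()[k],"X",np.percentile(X[r],[1,5,95,99]).round(),"Y",np.percentile(Y[r],[1,5,95,99]).round(), "z",np.percentile(q[r,2],[50,95,99]).round(3))
    print(cv2.minAreaRect((q[r,:2]*1000).astype('f4')))
    for s in(1,-1):
      e=(X*s>58)&(X*s<85)&(q[:,2]>.01)
      print(" end",s,[(y,int(1000*np.max(q[e&(abs(Y-y)<=3.5),2],initial=0))) for y in range(-35,36,7)])
z=np.load("/tmp/top.npz");im=z["im"]
t=cv2.resize(im[165:245,205:355],None,fx=5,fy=5,interpolation=2)
s=cv2.resize(np.load("/tmp/side.npz")["im"][155:215,215:295],None,fx=3,fy=3,interpolation=2)
o=np.zeros((600,750,3),'uint8');o[:400]=t;o[405:585,:240]=s
save("crop2.png",np.clip(o*1.8,0,255).astype('uint8'))
```

```text
A top X [-75. -73.  72.  75.] Y [-48. -46.  20.  22.] z [0.061 0.067 0.07 ]
((495.62115478515625, 294.7460021972656), (151.24362182617188, 63.02527618408203), 0.5724709033966064)
 end 1 [(-35, 61), (-28, 30), (-21, 34), (-14, 33), (-7, 33), (0, 66), (7, 65), (14, 64), (21, 0), (28, 0), (35, 0)]
 end -1 [(-35, 66), (-28, 36), (-21, 66), (-14, 71), (-7, 61), (0, 64), (7, 67), (14, 31), (21, 66), (28, 0), (35, 0)]
A side X [-73. -71.  71.  76.] Y [-50. -48.  20.  23.] z [0.059 0.065 0.066]
((499.4105224609375, 293.3708801269531), (154.61087036132812, 70.55865478515625), 0.7984344959259033)
 end 1 [(-35, 64), (-28, 58), (-21, 0), (-14, 32), (-7, 65), (0, 64), (7, 66), (14, 63), (21, 0), (28, 0), (35, 0)]
 end -1 [(-35, 65), (-28, 53), (-21, 65), (-14, 63), (-7, 66), (0, 65), (7, 62), (14, 55), (21, 66), (28, 0), (35, 0)]
B top X [-75. -74.  72.  74.] Y [-31. -30.  31.  32.] z [0.061 0.067 0.069]
((523.8040771484375, 2.8149452209472656), (150.59169006347656, 64.1568603515625), 23.516111373901367)
 end 1 [(-35, 0), (-28, 65), (-21, 68), (-14, 63), (-7, 30), (0, 29), (7, 32), (14, 66), (21, 65), (28, 69), (35, 58)]
 end -1 [(-35, 0), (-28, 67), (-21, 28), (-14, 64), (-7, 65), (0, 65), (7, 68), (14, 67), (21, 31), (28, 62), (35, 60)]
B side X [-74. -73.  74.  77.] Y [-32. -32.  29.  31.] z [0.061 0.066 0.067]
((525.9075317382812, 3.364898681640625), (153.145751953125, 64.36351776123047), 22.89923095703125)
 end 1 [(-35, 64), (-28, 65), (-21, 67), (-14, 63), (-7, 33), (0, 30), (7, 33), (14, 65), (21, 66), (28, 65), (35, 0)]
 end -1 [(-35, 65), (-28, 65), (-21, 33), (-14, 67), (-7, 64), (0, 64), (7, 66), (14, 65), (21, 32), (28, 64), (35, 35)]
```

View pics/crop2.png

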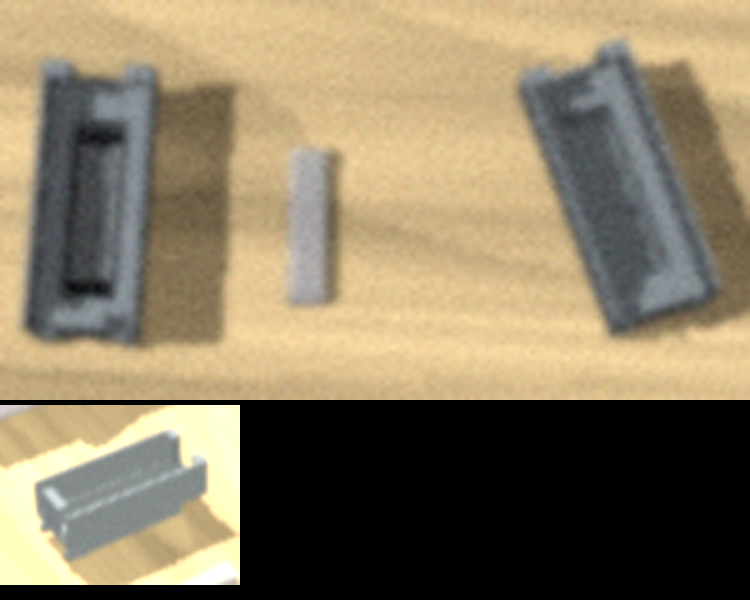

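The crops and heights agree:
- **A (223,206)** is the blade tote, with the black cassette inside. Its centre is (0.4955, 0.2945) and its yaw is about 0.6°. The middle notch (height ~32 mm) is at the +x end, so it faces +x.
- **B (328,203)** is the empty 150 mm tote. Its centre is (0.524, 0.003) and its yaw is about 23.3°. It also faces +x, with a notch in each corner at the −x end.
- **C** is 110 mm long, so it is the short bystander.

The plan is to grasp B with tool yaw 23.3° and place it at 180.6°, which keeps the last joint within about ±70°.

```bash
cat >> h.py <<'E'
from scipy.spatial.transform import Rotation as Ro
def need(x,y,z,yaw):
    s=get_state(); R=Ro.from_rotvec(s["tool_rot"]).as_matrix(); y0=np.degrees(np.arctan2(R[1,0],R[0,0]))
    d=R.T@(np.array([x,y,z])-s["position"])/.04; dy=(yaw-y0+180)%360-180
    print("t",s["time"],"pos",s["position"].round(4),"yaw",round(y0,1),"tilt",R[2,2].round(4),"ft",s["ft_force"].round(1),"w",round(s["grip_width"],3),"q7",s["joint_positions"][6].round(2))
    print("shift units",d.round(3),"turn units (tool +)",round(-dy/5,2))
E
python3 -m jog '[[[1,-0.72,-0.68,0,0],[1,-0.72,-0.68,0,0],[1,-0.72,-0.68,0,0],[1,-0.72,-0.68,0,0],[1,-0.72,-0.68,0,0],[1,-0.72,-0.68,0,0],[1,-0.72,-0.68,0,0],[1,-0.72,-0.68,0,0],[1,-0.72,-0.68,0,0]]]' 20
python3 -m jog '[[[1,-0.72,-0.68,0,0],[1,-0.72,-0.68,0,0],[1,-0.72,-0.68,0,0],[1,-0.72,-0.68,0,0],[1,-0.72,-0.68,0,0],[1,-0.72,-0.68,0,0],[1,-0.72,-0.68,0,0],[1,-0.72,-0.68,0,0],[1,0,0,0,1]]]'
python3 -c "from h import *;need(.524,.003,.2,23.3)"
```

```text
time: 1.23
position: [0.3859, 0.2862, 0.2222]
tool_rot: [-0.564, -3.09, 0.0]
ft_force: [-0.4, -0.5, -0.2]
grip_width: 1.003
time: 2.35
position: [0.5248, -0.0014, 0.2223]
tool_rot: [0.711, 3.06, -0.003]
ft_force: [-0.1, 1.3, 0.6]
grip_width: 0.999
t 2.35 pos [ 0.5248 -0.0014  0.2223] yaw 153.8 tilt -1.0 ft [-0.1  1.3  0.6] w 0.999 q7 1.09
shift units [0.068 0.091 0.557] turn units (tool +) 26.11
```

```bash
python3 -m jog '[[[1,0,0,0,1],[1,0,0,0,1],[1,0,0,0,1],[1,0,0,0,1],[1,0,0,0,1],[1,0,0,0,1],[1,0,0,0,1],[1,0,0,0,1],[1,0,0,0,1],[1,0,0,0,1]]]' >/dev/null
python3 -m jog '[[[1,0,0,0,1],[1,0,0,0,1],[1,0,0,0,1],[1,0,0,0,1],[1,0,0,0,1],[1,0,0,0,1],[1,0,0,0,1],[1,0,0,0,1],[1,0,0,0,1],[1,0,0,0,1]]]' >/dev/null
python3 -m jog '[[[1,0,0,0.5,1],[1,0,0,0.5,1],[1,0,0,0.5,1],[1,0,0,0.5,1],[1,0,0,0.5,1],[1,0,0,0.3,1],[1,0,0,0,0.1],[1,0,0,0,0]]]'
python3 - <<'E'
from h import *
need(.5238,.003,.026,23.3)
im,P=cloud("side"); save("s2.png",cv2.resize(im[100:400,180:480],None,fx=2,fy=2))
E
```

```text
time: 5.85
position: [0.5246, 0.0027, 0.111]
tool_rot: [-3.073, -0.651, -0.001]
ft_force: [-0.0, 0.3, 0.7]
grip_width: 0.999
t 5.85 pos [0.5246 0.0027 0.111 ] yaw 23.9 tilt -1.0 ft [-0.   0.3  0.7] w 0.999 q7 -1.12
shift units [-0.017 -0.015  2.124] turn units (tool +) 0.12
```

View pics/s2.png

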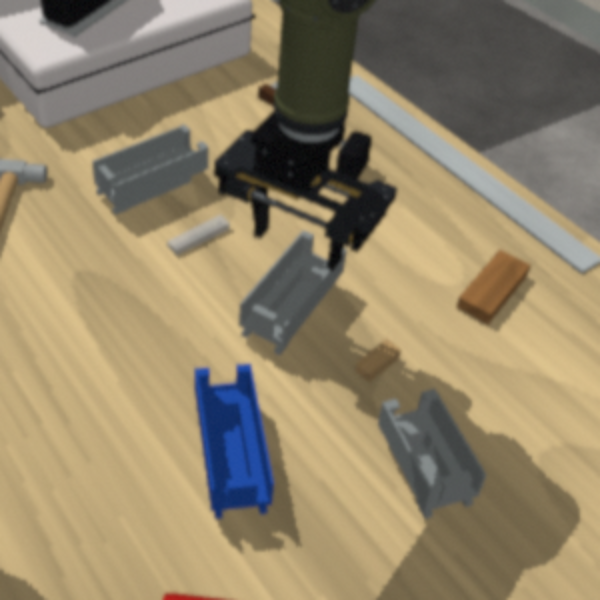

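The fingers straddle the grey tote at about (300,285) in this crop, with the jaws across its long walls. The blade tote at (150,170) and the short tote at (430,450) are clear. Descending and closing now.

```bash
python3 -m jog '[[[1,0,0,0.5,0.1],[1,0,0,0.5,0],[1,0,0,0.5,0],[1,0,0,0.4,0],[1,0,0,0.2,0],[1,0,0,0,0],[1,0,0,0,0]]]'
python3 -m jog '[[[0.6,0,0,0,0],[0.6,0,0,0,0],[0.4,0,0,0,0],[0.4,0,0,0,0],[0.4,0,0,0,0],[0.4,0,0,0,0]]]' 20
python3 -c "from h import *;need(.5238,.003,.14,23.3)"
```

```text
time: 6.78
position: [0.525, 0.0027, 0.0272]
tool_rot: [-3.077, -0.635, -0.002]
ft_force: [0.1, -0.3, -0.4]
grip_width: 0.996
time: 7.52
position: [0.5245, 0.0027, 0.0267]
tool_rot: [-3.077, -0.635, -0.0]
ft_force: [-0.0, -1.0, 2.2]
grip_width: 0.715
t 7.525 pos [0.5245 0.0027 0.0267] yaw 23.3 tilt -1.0 ft [-0.  -1.   2.2] w 0.715 q7 -1.07
shift units [-0.012 -0.014 -2.833] turn units (tool +) 0.01
```

The opening is 62.2 mm, which matches the tote's width, so it is held. Next I lift, turn −31.5 units and re-measure.

```bash
python3 -m jog '[[[0.4,0,0,-0.3,0],[0.4,0,0,-0.6,0],[0.4,0,0,-0.6,0],[0.4,0,0,-0.7,0],[0.4,0,0,-0.7,0],[0.4,0,0,-0.6,0],[0.4,0,0,-0.5,-0.5],[0.4,0,0,0,-1],[0.4,0,0,0,-1],[0.4,0,0,0,-1]]]'
python3 -m jog '[[[0.4,0,0,0,-1],[0.4,0,0,0,-1],[0.4,0,0,0,-1],[0.4,0,0,0,-1],[0.4,0,0,0,-1],[0.4,0,0,0,-1],[0.4,0,0,0,-1],[0.4,0,0,0,-1],[0.4,0,0,0,-1],[0.4,0,0,0,-1]]]' >/dev/null
python3 -m jog '[[[0.4,0,0,0,-1],[0.4,0,0,0,-1],[0.4,0,0,0,-1],[0.4,0,0,0,-1],[0.4,0,0,0,-1],[0.4,0,0,0,-1],[0.4,0,0,0,-1],[0.4,0,0,0,-1],[0.4,0,0,0,-1],[0.4,0,0,0,-1]]]' >/dev/null
python3 -m jog '[[[0.4,0,0,0,-1],[0.4,0,0,0,-1],[0.4,0,0,0,-1],[0.4,0,0,0,-1],[0.4,0,0,0,-1],[0.4,0,0,0,-1],[0.4,0,0,0,-1],[0.4,0,0,0,-1],[0.4,0,0,0,0]]]'
python3 -c "from h import *;need(.4955,.2945,.18,-179.4)"
```

```text
time: 8.78
position: [0.5241, 0.0026, 0.187]
tool_rot: [-2.943, -1.1, -0.0]
ft_force: [0.7, 0.0, -1.3]
grip_width: 0.708
time: 12.4
position: [0.5241, 0.0025, 0.1869]
tool_rot: [-0.021, 3.141, 0.0]
ft_force: [-0.9, 0.0, -1.4]
grip_width: 0.714
t 12.4 pos [0.5241 0.0025 0.1869] yaw -179.2 tilt -1.0 ft [-0.9  0.  -1.4] w 0.714 q7 1.56
shift units [0.62  7.308 0.173] turn units (tool +) 0.03
```

```bash
python3 -m jog '[[[0.4,0.06,0.7,0,0],[0.4,0.06,0.75,0,0],[0.4,0.06,0.75,0,0],[0.4,0.06,0.75,0,0],[0.4,0.06,0.75,0,0],[0.4,0.06,0.75,0,0],[0.4,0.06,0.75,0,0],[0.4,0.06,0.75,0,0],[0.4,0.07,0.75,0.1,0],[0.4,0.07,0.6,0.1,0]]]'
python3 -m jog '[[[0.4,0,0,0.2,0],[0.4,0,0,0,0],[0.4,0,0,0,0]]]'
python3 - <<'E'
from h import *
need(.4955,.2945,.082,-179.4)
o=[]
for n in("side","top"):
    im,P=cloud(n); np.savez(f"/tmp/{n}2",im=im,P=P)
    d=P[...,:2]-[.4955,.2945]
    for lab,lo,hi in(("held rim",.195,.215),("held body",.15,.2),("base",.045,.075)):
        m=(abs(d[...,0])<.1)&(abs(d[...,1])<.06)&(P[...,2]>lo)&(P[...,2]<hi)&(im.sum(-1)>90)
        q=P[m]
        if len(q)>20: print(n,lab,len(q),cv2.minAreaRect((q[:,:2]*1000).astype('f4')),"z",np.percentile(q[:,2],[2,50,98]).round(3))
    o.append(cv2.resize(im[90:240,180:330] if n=="side" else im[130:280,150:300],(400,400),interpolation=2))
save("c3.png",np.clip(np.hstack(o)*1.5,0,255).astype('uint8'))
E
```

```text
time: 13.65
position: [0.4949, 0.2956, 0.1785]
tool_rot: [0.022, -3.142, -0.0]
ft_force: [0.9, -0.2, -1.1]
grip_width: 0.714
time: 14.02
position: [0.4959, 0.2927, 0.1707]
tool_rot: [-0.019, 3.141, -0.001]
ft_force: [0.9, -0.4, -1.4]
grip_width: 0.71
t 14.025 pos [0.4959 0.2927 0.1707] yaw -179.3 tilt -1.0 ft [ 0.9 -0.4 -1.4] w 0.71 q7 1.05
shift units [0.011 0.045 2.217] turn units (tool +) 0.02
side held rim 300 ((493.13031005859375, 293.3384704589844), (148.80581665039062, 86.8029556274414), 0.0004900970961898565) z [0.195 0.203 0.21 ]
side held body 942 ((495.0357360839844, 287.73974609375), (74.66549682617188, 153.4940643310547), 89.14566802978516) z [0.151 0.179 0.199]
side base 644 ((498.6706848144531, 294.771240234375), (151.658447265625, 70.3858871459961), 0.6073564887046814) z [0.045 0.057 0.065]
top held rim 34 ((427.0694274902344, 320.3877258300781), (29.779769897460938, 9.844356536865234), 27.988508224487305) z [0.196 0.205 0.21 ]
```

View pics/c3.png

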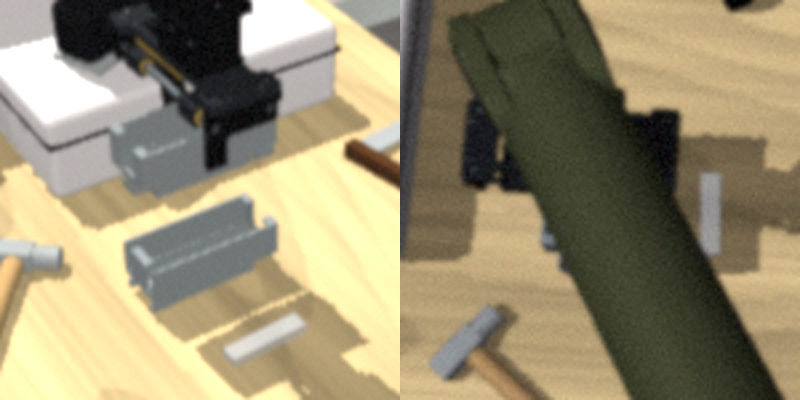

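Left panel (side view): the held tote at (195,150) has its single notch toward −x and sits level above the blade tote at (200,250). The blade tote's notch is toward +x at (265,225), so they face opposite ways. Right panel (top view): the arm hides both totes. Next I lower to just above the stacked height of TCP 0.083, with a small correction.

```bash
python3 -m jog '[[[0.4,-0.03,0.045,0.2,0],[0.4,0,0,0.4,0],[0.4,0,0,0.4,0],[0.4,0,0,0.4,0],[0.4,0,0,0.3,0],[0.4,0,0,0.2,0],[0.4,0,0,0.1,0],[0.4,0,0,0,0],[0.4,0,0,0,0]]]'
python3 -c "from h import *;need(.497,.2945,.0827,-179.4)"
```

```text
time: 15.25
position: [0.4969, 0.2964, 0.0912]
tool_rot: [-0.023, 3.141, 0.001]
ft_force: [-0.9, -0.5, -1.5]
grip_width: 0.715
t 15.25 pos [0.4969 0.2964 0.0912] yaw -179.2 tilt -1.0 ft [-0.9 -0.5 -1.5] w 0.715 q7 1.06
shift units [-0.001 -0.047  0.212] turn units (tool +) 0.05
```

```bash
python3 -m jog '[[[0.4,0,-0.03,0.07,0],[0.4,0,0,0.05,0],[0.4,0,0,0.05,0],[0.4,0,0,0.04,0],[0.4,0,0,0,0],[0.4,0,0,0,0]]]'
python3 - <<'E'
from h import *
need(.497,.2945,.0827,-179.4)
im,P=cloud("side")
save("c4.png",np.clip(cv2.resize(im[100:240,180:340],None,fx=4,fy=4,interpolation=2)*1.4,0,255).astype('uint8'))
E
```

```text
time: 16.0
position: [0.4965, 0.295, 0.0827]
tool_rot: [0.023, -3.142, -0.0]
ft_force: [-3.1, -1.7, 4.3]
grip_width: 0.711
t 16.0 pos [0.4965 0.295  0.0827] yaw -179.2 tilt -1.0 ft [-3.1 -1.7  4.3] w 0.711 q7 1.07
shift units [-0.012 -0.012  0.001] turn units (tool +) 0.05
```

View pics/c4.png

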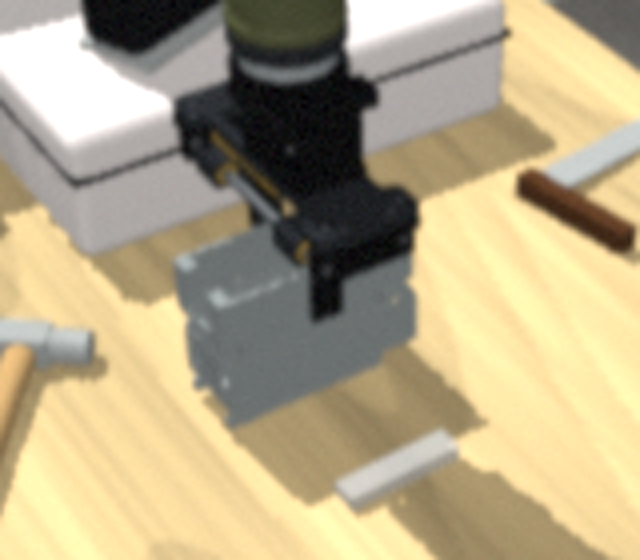

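The tote is seated flush on the blade tote, with its walls in line at around (300,330). Contact came at the stacked height: TCP 0.0827, with the vertical force up about 6 N. I'll release, lift and check.

```bash
python3 -m jog '[[[0.8,0,0,0,0],[0.9,0,0,0,0],[1,0,0,0,0],[1,0,0,0,0],[1,0,0,-0.2,0],[1,0,0,-0.5,0],[1,0,0,-0.7,0],[1,0,0,-0.8,0],[1,0,0,-0.8,0]]]'
python3 -m jog '[[[1,0,-0.9,-0.2,0],[1,0,-0.9,0,0],[1,0,-0.9,0,0],[1,0,-0.9,0,0],[1,0,-0.9,0,0],[1,0,-0.9,0,0],[1,0,-0.9,0,0],[1,0,0,0,0],[1,0,0,0,0]]]'
python3 - <<'E'
from h import *
need(.497,.2945,.0827,-179.4)
o=[]
for n in("side","top"):
    im,P=cloud(n)
    d=P[...,:2]-[.4965,.2945]
    for lab,lo,hi in(("upper rim",.105,.135),("base upper part",.025,.052)):
        m=(abs(d[...,0])<.1)&(abs(d[...,1])<.055)&(P[...,2]>lo)&(P[...,2]<hi)
        q=P[m]
        if len(q)>20:
            print(n,lab,len(q),cv2.minAreaRect((q[:,:2]*1000).astype('f4')))
            if hi>.1:
                q=q[q[:,2]>.11];c=np.linalg.lstsq(np.c_[q[:,:2],np.ones(len(q))],q[:,2],rcond=None)[0]; print(" slope",c[:2].round(3),"z",np.percentile(q[:,2],[10,50,90,98]).round(3))
    o.append(cv2.resize(im[100:240,180:320] if n=="side" else im[150:250,175:275],(400,400),interpolation=2))
save("c5.png",np.clip(np.hstack(o)*1.5,0,255).astype('uint8'))
E
```

```text
time: 17.18
position: [0.4966, 0.2949, 0.2038]
tool_rot: [-0.023, 3.141, 0.001]
ft_force: [0.6, 0.3, -0.1]
grip_width: 1.004
time: 18.3
position: [0.5003, 0.0436, 0.2106]
tool_rot: [-0.023, 3.141, 0.002]
ft_force: [-0.2, 1.0, -0.5]
grip_width: 0.998
t 18.3 pos [0.5003 0.0436 0.2106] yaw -179.2 tilt -1.0 ft [-0.2  1.  -0.5] w 0.998 q7 1.45
shift units [-0.008  6.27   3.204] turn units (tool +) 0.05
side upper rim 564 ((494.6126708984375, 294.3184814453125), (153.38363647460938, 68.0830307006836), 0.070705346763134)
 slope [ 0.    -0.003] z [0.111 0.117 0.121 0.122]
side base upper part 434 ((497.25390625, 287.8108215332031), (67.38800811767578, 154.43841552734375), 83.80918884277344)
top upper rim 278 ((492.490966796875, 294.64080810546875), (150.5432891845703, 62.811031341552734), 0.7214851975440979)
 slope [0.001 0.004] z [0.113 0.117 0.121 0.124]
top base upper part 93 ((495.494384765625, 294.227783203125), (150.83131408691406, 61.43113708496094), 0.43416929244995117)
```

View pics/c5.png

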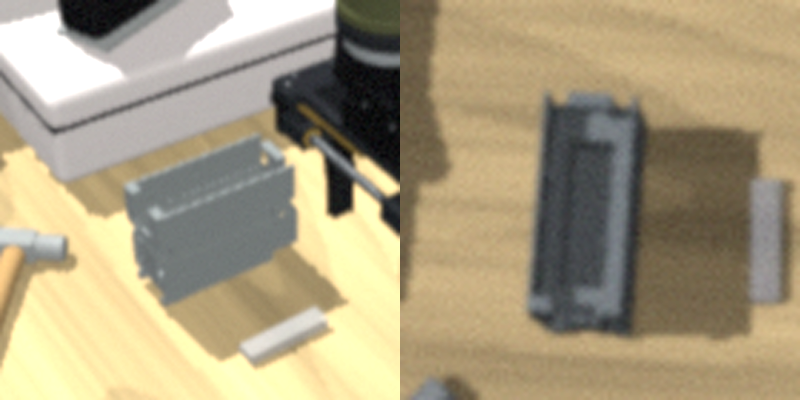

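The totes are stacked level. The upper rim is at about 0.12 m with slopes of 0.004 or less, the offset is about 3 mm along and under 1 mm across, and the front notch faces −x, opposite to the base. The gripper is clear, so I'm handing in.

```bash
python3 -c "from h import *;print(job.close_job())"
```

```text
the job is handed in; nothing more can be done
None
```

The empty long tote is now stacked on the blade tote, turned end for end, and I handed the job in at about 18.4 s of the 38 s allowed. I gripped it across its long walls, turned it about 157°, and lowered it until its feet touched at the expected height. I released it only then, and backed the gripper off.

- **Height and level:** the upper rim is at about 0.12 m, which matches stacked (nested would be about 0.104 m). Its slope is 0.004 or less.
- **Position:** by the top view it sits about 3 mm off along the blade tote and under 1 mm off across. The two axes are within about 1° of parallel, and the fronts face opposite ways.
- **Blade tote:** its top-view centre is within about 1 mm of where it started.
- **Disagreements:** before placing, the two cameras differed by about 3 mm along x, so I aimed between them. The side view's fit of the blade tote afterwards was poor because only one long wall was visible, and I relied on the top view.
- **Not checked:** I did not measure the short tote again. The arm stayed well away from it.

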